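# Line up the grinder spindle's flat and hold the collar on it

## Robot

A 6-joint arm with a two-finger parallel gripper is mounted at the origin on the work surface. World frame = base frame: x ahead of the robot, y to its left, z up, the work surface at z = 0. Lengths are in m, angles in rad, forces in N, time in s.
With the tool pointing down it reaches from about 0.4 to 0.825 m from the base axis. Payload 7 kg.
Tool frame: the origin (TCP) lies on the mounting face of the last link; the fingertips stand arm.tcp_to_tips ahead of it and the grasp point (between the pads) lies 159 mm ahead of it (arm.tcp_to_tips is the distance from the TCP to the fingertips, in m); z points along the fingers, y is the direction in which the jaws open and shut (so a half turn about z gives the same grasp; the last joint's range is limited). The gripper opens to 88 mm and grips with 3 to 60 N. Pads are 19 mm wide; open, the fingers measure 130 mm over their backs; the gripper's body (78 mm by 193 mm) begins 47 mm behind the grasp point.
Start: joints at [1.394, 0.359, 0.012, 0, -1.224, -0.288], TCP at [0.303, 0.603, 0.405] pointing down, gripper open.
Joint ranges: [-3.07, 3.07], [-1.43, 2.12], [-1.02, 1.25], [-3.03, 1.67], [-3.05, -0], [-3.03, 3.03]. Speed limits (rad/s): [2.39, 2.39, 3.01, 3.14, 3.14, 3.14].

## Interface

Orientations are given as [roll, pitch, yaw] about the fixed x, y, z axes, in that order (R = Rz(yaw) Ry(pitch) Rx(roll)).
In Python, from station import arm, cams, job_done, finder gives the robot as it stands.
- The arm moves only by the tool play_rows, never from a script. Its argument "targets" is a list that holds one entry, the list of rows, each a list of 4 numbers: the shift along the tool's x, y, z in m, then the turn about the tool's z in degrees. A call has 1 to 5 rows; each row is the pose to reach, as a shift and turn from the pose commanded when the call began, along the tool's axes at that moment; what a row does not reach only later rows make up. A row lasts 1/8 s, in which the tool goes at most 62.5 mm and 10.7 degrees, less where a joint would pass 70% of its speed; a pose out of reach is approached as far as the arm can. A call with a gripper value outside its range is refused whole. "grip" is the closure in counts, from 0 (fully open) to 255 (shut), set as the call begins (left out, the last holds). The fingers move at their own pace and stop on an object; "newtons" is the grip in N (left out, the last holds). Time passes only in rows, so rows that repeat a pose let the fingers close. It gives the time, the measured TCP pose, the force and the opening at its end, in the units of the state.
- arm.get_state(): the state, without advancing time (a new reading comes with each control period).
- cams.grab_frame(name): name is "scene" or "side" or "wrist"; returns (picture, depth): 400x640x3 uint8, red, green, blue; 400x640 float32, m along the optical axis (not along the pixel's ray), 0 where there is no reading.
- cams.camera_params(name): a dict with "intrinsics" (3x3 intrinsics, pixels), "position" and "attitude" of the camera in the world. Camera axes: x right, y down, z forward; pixel columns grow to the right and rows downward; lengths in m; the calibration is good to about 2 mm. A picture is of the moment at which its call begins: read the wrist's pose just before it. camera_params takes no time and is no camera call; for the wrist camera it gives the pose at the moment of the call.
- job_done(): hands the job in, once; it reports no verdict.
Trained networks look in the newest picture that a camera, given by its name, has taken for a name from the list of things; names that differ only in an ending like _2 or _b are one class to them, and where a whole thing is asked for, a point or a joint stands for the part that bears it (a point fixed in the world has none). Each returns a list of dicts, best first, with "score" (0 to 1); they miss things now and then, are a little off and sometimes report something else, mostly with a low value. They report only what shows in the picture. A call takes as long as a camera call.
- finder.find_in(camera, query): "xyz" ([x, y, z] in m, in world coordinates, good to about 4 mm: the middle of the surface that is visible of it).
- finder.masks_of(camera, query): "mask" (400x640 bool, what is visible of it).
The state is a dict: "t": time; "q": joint angles; "qd": joint speeds; "joint_efforts": joint torques, N m; "eef_pos": TCP position; "ee_rot": TCP orientation; "force": force on the tool from outside, world axes, zero at the start; "moment": the same for the moment, N m; "width": finger opening in m.
Only numpy, scipy, OpenCV 4.12 (cv2) and the standard library are available. Lean on these libraries where they do the work, as an engineer would, in place of code of your own. Each camera call takes 0.05 s, during which the arm holds its last target. There are 200 camera calls.

## Task

First grip the spindle of the grinder unit with one finger on its bright flat and turn it until the flat faces the yellow mark on the housing. Then pick up the aluminium collar, fit it over the spindle with its red-headed set screw on the mark's side, over the flat, and push it well down against the spring washer, past half of the washer's 10 mm travel. Finish while still holding the collar pressed down there, with the flat still facing the mark, and leave the other things on the bench alone.

Things in the scene. Friction and masses are not known exactly. Their poses are not given: they have to be found in the camera images.
- housing: Teal spindle unit standing on end, fixed to the bench: square base 120 x 120 x 40 mm, on it a round flange, 100 mm diameter, up to 50 mm, and a nose, 36 mm diameter, up to 70 mm, centred on the vertical spindle axis. Origin: centre of the underside, on that axis; z up. Its +x points to the yellow mark (a stripe on the flange top and down the base's side).
- axis_top (a point): Top end of the spindle on its axis, 128 mm above the bench; axes as the housing's (they do not turn with the spindle). The spindle is a dark steel shaft of 24 mm diameter that stands free above the spring washer for 44 mm, its top edge chamfered 2 mm, one side ground to a flat from top to bottom.
- spindle (a joint): Turn of the spindle in its bearings, rad, counter-clockwise seen from above positive; 0: the flat faces the yellow mark (housing +x). At the start it is 0.5 to 1.4. Turns with light friction (about 0.06 N m) and stays where it is left.
- flat_mid (a point): The bright flat, 17.5 mm wide, turning with the spindle. Its point lies on the flat's face, 22 mm below the top end; +x is its outward normal, the axis 8 mm behind. Between the fingers the spindle measures 20 mm across the flat, up to 24 mm elsewhere; closing the grip within some 15 degrees of square settles the flat parallel to the finger.
- spring_washer (a joint): Brass washer, 35 mm diameter, around the spindle on a spring: how far it is pushed down, m, 0 (top face 84 mm above the bench) to 0.010 (stop, top face at 74 mm). The spring pushes up with 5 N at 0 and 10 N at 0.010, more than the collar's weight.
- collar_mid (a point): Centre of the loose aluminium collar (0.2 kg), 15 mm above its underside, lying on the bench. Round, 44 mm diameter, 30 mm high, bore 26.4 mm along z; two parallel grip flats, 46 mm apart, 26 mm wide, face its +y and -y. A set screw enters from +x at mid-height; its 6 mm thick tip ends 9.2 mm from the bore's axis, so the collar passes only with it over the flat (10 degrees either way).
- screw_head (a point): Outer end of the set screw's red head, 10 mm diameter, 31 mm from the collar's axis along the collar's +x, at mid-height. The axes are the collar's.
- horseshoe: Dark steel horseshoe, about 130 x 130 x 11 mm, lying flat on the bench; leave alone. Origin at the centre of its underside.
- grinding_wheel: Red-brown grinding wheel, 124 mm diameter, 20 mm thick, lying flat; leave alone. Origin at the centre of its underside.
- hammer: Hammer, 260 mm long, lying along its x axis; leave alone.
- oil_bottle: White bottle with red cap, 52 mm diameter, 130 mm tall, standing; leave alone. Origin at the centre of its underside.

How it is judged:
By the outcome, as a careful person would: the job done as asked, in the order asked, and still so for the second after the job is handed in, while the arm keeps its last pose, push and grip.
It also fails if it takes over 53 s, if anything falls off the work surface, if the arm or the gripper's body presses on something with over 40 N, if the wrist force passes 120 N, or if a joint passes its speed limit or range.

## Working session

There is one attempt and no reset: what is moved stays moved. The work goes in short steps, Python scripts to look and compute and a tool call to move; the robot and the scene stay as the last step left them, time stands still between calls to the robot, and variables do not carry over. Pictures are saved under pics/ and viewed, about 8 in all and at most 12, crops included, and the job is handed in when it is done.

Besides the shell and the picture viewer there is one more tool, called after "Call:" as name(argument=value, ...), one argument or row to a line, values as JSON. play_rows: Moves the arm, as the interface text tells. Its arguments: {"type":"object","properties":{"targets":{"type":"array","items":{"type":"array","items":{"type":"array","items":{"type":"number"}}}},"grip":{"type":"number"},"newtons":{"type":"number"}},"required":["targets"]}

```bash
mkdir -p pics; ls
python3 - <<'E'
from station import arm,cams,finder
import cv2,numpy as np
s=arm.get_state();print({k:np.round(v,4).tolist() for k,v in s.items()},arm.tcp_to_tips)
ims=[]
for c in("scene","side"):
    im,d=cams.grab_frame(c);ims.append(im)
    p=cams.camera_params(c);print(c,np.round(p["intrinsics"],1).tolist(),np.round(p["position"],3),p["attitude"])
    for q in("housing","spindle","spring_washer","collar_mid","screw_head","flat_mid","horseshoe","grinding_wheel","hammer","oil_bottle"):
        r=finder.find_in(c,q);print(q,[(np.round(x["xyz"],3).tolist(),round(x["score"],2)) for x in r[:2]])
    cv2.imwrite(f"pics/{c}0.png",im[:,:,::-1])
E
```

```text
pics
{'t': 0.0, 'q': [1.3941, 0.3594, 0.0111, -0.0003, -1.2241, -0.2881], 'qd': [-0.001, -0.0005, 0.001, -0.0007, 0.0008, 0.0], 'joint_efforts': [-0.0014, -58.2716, 29.3075, 6.9977, 0.0071, -0.0002], 'eef_pos': [0.3025, 0.6032, 0.4037], 'ee_rot': [3.1399, -0.0002, -0.4649], 'force': [0.3183, -0.0256, -0.5174], 'moment': [0.0427, -0.025, 0.0006], 'width': 0.0876} 0.1781
scene [[432.6, 0.0, 312.6], [0.0, 432.6, 195.9], [0.0, 0.0, 1.0]] [ 1.446 -0.274  0.793] [-2.22474109 -0.01484387  1.28810783]
housing [([0.513, -0.175, 0.041], 0.83)]
spindle [([0.495, -0.173, 0.111], 0.64)]
spring_washer []
collar_mid [([0.569, 0.158, 0.02], 0.72)]
screw_head [([0.567, 0.156, 0.026], 0.54)]
flat_mid [([0.499, -0.176, 0.108], 0.6)]
horseshoe [([0.672, 0.04, 0.01], 0.96)]
grinding_wheel [([0.544, 0.41, 0.021], 0.79)]
hammer []
oil_bottle [([0.687, 0.291, 0.069], 0.73)]
side [[445.0, 0.0, 322.2], [0.0, 445.0, 204.0], [0.0, 0.0, 1.0]] [ 0.548 -1.214  0.769] [-2.07304771 -0.01869715 -0.02610812]
housing [([0.49, -0.196, 0.042], 0.59)]
spindle [([0.492, -0.179, 0.11], 0.45)]
spring_washer []
collar_mid [([0.56, 0.151, 0.022], 0.7), ([0.67, 0.289, 0.063], 0.47)]
screw_head [([0.56, 0.15, 0.023], 0.7), ([0.677, 0.035, 0.01], 0.58)]
flat_mid [([0.492, -0.179, 0.113], 0.64)]
horseshoe [([0.677, 0.036, 0.012], 0.66), ([0.54, 0.384, 0.019], 0.21)]
grinding_wheel [([0.542, 0.385, 0.024], 0.92)]
hammer [([0.501, -0.406, 0.022], 0.69)]
oil_bottle [([0.674, 0.29, 0.064], 0.59)]
```

```bash
cat > h.py <<'E'
import numpy as np,cv2
from scipy.spatial.transform import Rotation as R
def cam(p):
    return np.array(p["intrinsics"]),np.array(p["position"]),R.from_euler("xyz",p["attitude"]).as_matrix()
def proj(p,X):
    K,t,A=cam(p);c=(np.atleast_2d(X)-t)@A;u=c@K.T;return u[:,:2]/u[:,2:]
def unproj(p,d):
    K,t,A=cam(p);v,u=np.mgrid[:d.shape[0],:d.shape[1]]
    P=np.stack([(u-K[0,2])/K[0,0]*d,(v-K[1,2])/K[1,1]*d,d],-1);return P@A.T+t
E
python3 - <<'E'
from station import cams
from h import *
t=[]
for c in("scene","side"):
    p=cams.camera_params(c);im=cv2.imread(f"pics/{c}0.png")
    for X in([.495,-.175,.08],[.565,.155,.02]):
        u,v=proj(p,X)[0].astype(int);x0,y0=max(u-66,0),max(v-50,0);print(c,x0,y0)
        t.append(cv2.resize(im[y0:y0+100,x0:x0+133],(400,300),interpolation=cv2.INTER_CUBIC))
cv2.imwrite("pics/m1.png",np.vstack([np.hstack(t[:2]),np.hstack(t[2:])]))
E
```

```text
scene 180 142
scene 300 155
side 222 191
side 246 153
```

View pics/m1.png

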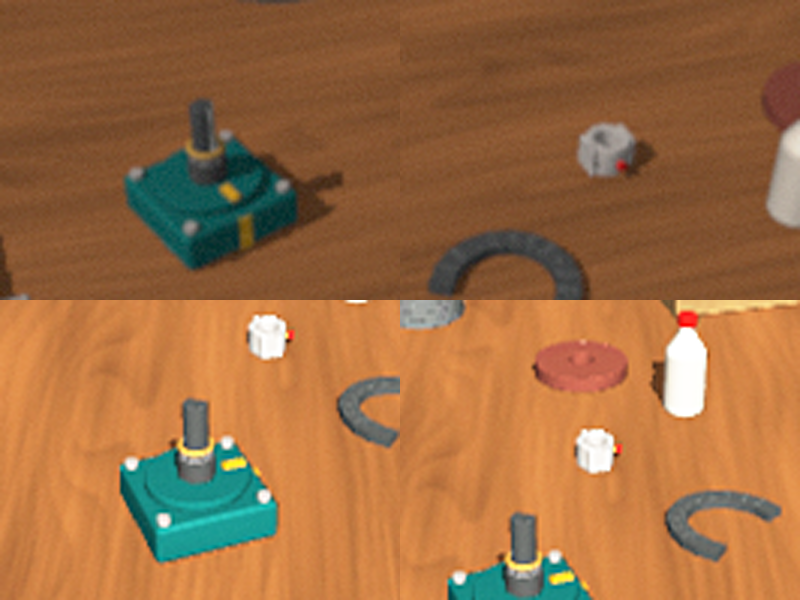

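View pics/scene0.png

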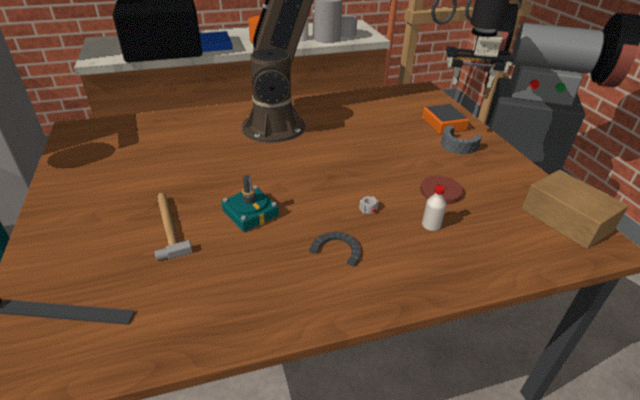

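```bash
cat >> h.py <<'E'
def delta(s,tgt,yaw):
    """world TCP target, yaw -> tool-axes shift mm, turn deg"""
    A=R.from_euler("xyz",s["ee_rot"]).as_matrix()
    dy=(yaw-s["ee_rot"][2]+np.pi)%(2*np.pi)-np.pi
    return np.round((np.array(tgt)-s["eef_pos"])@A,4), round(-np.degrees(dy),1)
E
python3 - <<'E'
from station import cams,arm
from h import *
s=arm.get_state();p=cams.camera_params("wrist");K,t,A=cam(p)
T=R.from_euler("xyz",s["ee_rot"]).as_matrix()
print(K[0],np.round((t-s["eef_pos"])@T,4),np.round(T.T@A,3))
# refine housing with depth: mark yellow pixels in both cams
for c in("scene","side"):
    im,d=cams.grab_frame(c);p=cams.camera_params(c);P=unproj(p,d)
    h=cv2.cvtColor(im,cv2.COLOR_RGB2HSV)
    near=(np.hypot(P[...,0]-.5,P[...,1]+.18)<.11)&(d>0)
    y=near&(h[...,0]>20)&(h[...,0]<34)&(h[...,1]>140)&(h[...,2]>80)
    top=y&(abs(P[...,2]-.05)<.012);ring=y&(P[...,2]>.07)
    print(c,"mark",top.sum(),P[top].mean(0),"ring",ring.sum(),P[ring].mean(0))
    sp=near&(P[...,2]>.09)
    print("spindle",sp.sum(),P[sp].mean(0),P[sp].min(0),P[sp].max(0))
    near=(np.hypot(P[...,0]-.565,P[...,1]-.155)<.06)&(d>0)
    red=near&((h[...,0]<6)|(h[...,0]>174))&(h[...,1]>150)
    tp=near&(abs(P[...,2]-.03)<.003)
    print("red",red.sum(),P[red].mean(0),"collar top",tp.sum(),P[tp].mean(0),P[tp].min(0),P[tp].max(0))
print(delta(s,[.46,.15,.405],-1.3),delta(s,[.46,-.175,.405],-1.3))
E
```

```text
[329.45146637   0.         317.46973309] [ 0.0752 -0.0002  0.0213] [[ 0.001 -0.96  -0.279]
 [ 1.     0.     0.001]
 [-0.    -0.279  0.96 ]]
scene mark 17 [ 0.52982876 -0.15505183  0.05129649] ring 0 [nan nan nan]
spindle 126 [ 0.49539949 -0.17123071  0.11379279] [ 0.48088435 -0.18140382  0.09008104] [ 0.50371785 -0.15897688  0.13231096]
red 9 [0.58586966 0.16693827 0.01769074] collar top 101 [0.55925892 0.16198272 0.03062889] [0.5337626  0.1393985  0.02703267] [0.58166146 0.18787938 0.03299338]
side mark 24 [ 0.52595489 -0.15607368  0.05282747] ring 14 [ 0.49326372 -0.17892269  0.08559262]
spindle 137 [ 0.4905384  -0.1762865   0.11414222] [ 0.47912204 -0.18464259  0.09000851] [ 0.50166861 -0.1596458   0.13223809]
red 6 [0.5850539  0.16507655 0.0192827 ] collar top 45 [0.55616715 0.15833922 0.03069227] [0.53746649 0.13701995 0.02711168] [0.57606247 0.1853936  0.03289508]
(array([ 3.439e-01,  3.347e-01, -3.000e-04]), np.float64(47.9)) (array([ 4.896e-01,  6.252e-01, -3.000e-04]), np.float64(47.9))<stdin>:13: RuntimeWarning: Mean of empty slice.
  ret = um.true_divide(
```

Call:
play_rows(
  targets=[
    [[0.049, 0.0326, 0, 0], [0.098, 0.065, 0, 0], [0.147, 0.0975, 0, 0], [0.197, 0.13, 0, 0], [0.246, 0.163, 0, 0]],
  ],
)

```text
t: 1.82
eef_pos: [0.4501, 0.3457, 0.405]
ee_rot: [-3.141, -0.0, -0.464]
force: [2.2, 0.1, 1.1]
width: 0.0872
```

Call:
play_rows(
  targets=[
    [[0.05, 0.033, 0, -7], [0.1, 0.066, 0, -14], [0.15, 0.1, 0, -21], [0.18, 0.119, 0, -26.5], [0.18, 0.119, 0, -26.5]],
  ],
)

```text
t: 2.45
eef_pos: [0.5579, 0.1581, 0.4046]
ee_rot: [3.141, 0.0, -0.005]
force: [-0.7, 0.7, -0.2]
width: 0.0874
```

```bash
cat > wl.py <<'E'
import sys
from station import cams,arm
from h import *
import pickle
n=sys.argv[1]
p=cams.camera_params("wrist");s=arm.get_state();im,d=cams.grab_frame("wrist")
pickle.dump((im,d,p),open(f"pics/{n}.pkl","wb"))
cv2.imwrite(f"pics/{n}.png",im[:,:,::-1]);print(s["t"],s["eef_pos"],s["ee_rot"],s["q"])
E
python3 wl.py w1;python3 - <<'E'
from h import *
import pickle
im,d,p=pickle.load(open("pics/w1.pkl","rb"));P=unproj(p,d);h=cv2.cvtColor(im,cv2.COLOR_RGB2HSV)
near=(np.hypot(P[...,0]-.557,P[...,1]-.16)<.06)&(d>0)
tp=near&(abs(P[...,2]-.03)<.004);bl=tp.astype(np.uint8)
cs,_=cv2.findContours(bl,0,2);c=max(cs,key=cv2.contourArea)[:,0]
(x,y),r=cv2.minEnclosingCircle(P[c[:,1],c[:,0],:2].astype(np.float32));print("circ",x,y,r,P[tp].mean(0))
red=near&((h[...,0]<6)|(h[...,0]>174))&(h[...,1]>150);print("red",red.sum(),P[red].mean(0))
print(proj(p,[.557,.16,.03]))
E
```

```text
2.45 [0.55787747 0.15813329 0.40458217] [ 3.14135547e+00  5.55723079e-05 -4.80707511e-03] [ 6.13389753e-01  2.03353222e-01 -2.03629790e-01  1.75396387e-04
 -1.16399607e+00  9.52530091e-01]
circ 0.5574208498001099 0.16183561086654663 0.025767723098397255 [0.55788282 0.16169382 0.02837263]
red 36 [0.58432724 0.16620522 0.01763367]
[[315.77904252 176.58511982]]
```

View pics/w1.png

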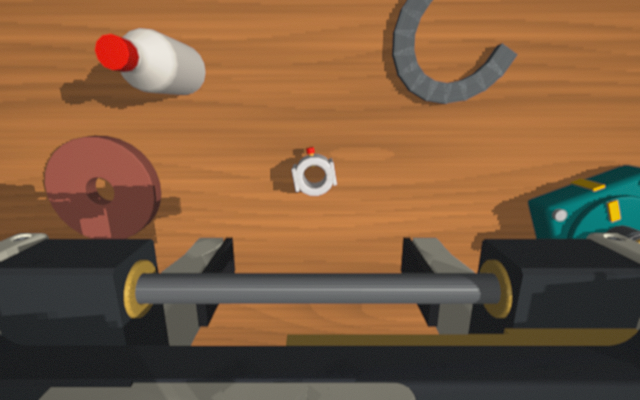

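Call:
play_rows(
  targets=[
    [[-0.012, 0.058, 0, 0], [-0.024, 0.116, 0, 0], [-0.036, 0.174, 0, 0], [-0.048, 0.232, 0, 0], [-0.06, 0.29, 0, 0]],
  ],
)

```text
t: 3.12
eef_pos: [0.4957, -0.1301, 0.4051]
ee_rot: [-3.141, -0.001, -0.001]
force: [0.9, -0.4, 0.6]
width: 0.0877
```

Call:
play_rows(
  targets=[
    [[-0.007, 0.043, 0, 0], [-0.007, 0.043, 0, 0]],
  ],
)

```text
t: 3.38
eef_pos: [0.4886, -0.1739, 0.4048]
ee_rot: [3.142, -0.0, -0.006]
force: [-0.4, 0.1, -0.3]
width: 0.0878
```

```bash
python3 wl.py w2;python3 - <<'E'
from h import *
import pickle
im,d,p=pickle.load(open("pics/w2.pkl","rb"));P=unproj(p,d);h=cv2.cvtColor(im,cv2.COLOR_RGB2HSV)
near=(np.hypot(P[...,0]-.491,P[...,1]+.175)<.11)&(d>0)
y=near&(h[...,0]>20)&(h[...,0]<34)&(h[...,1]>140)&(h[...,2]>80)
rr=np.hypot(P[...,0]-.491,P[...,1]+.175)
for n,m in(("mark",y&(abs(P[...,2]-.05)<.012)&(rr>.022)),("ring",y&(P[...,2]>.07)),("top",near&(abs(P[...,2]-.128)<.006)),("side",near&(P[...,2]>.09)&(P[...,2]<.12))):
    print(n,m.sum(),P[m].mean(0),P[m].min(0),P[m].max(0))
q=proj(p,[[.491,-.175,.128]])[0].astype(int);print(q)
np.save("q.npy",q)
x0,y0=q[0]-100,max(q[1]-75,0);print(x0,y0)
cv2.imwrite("pics/w2c.png",cv2.resize(im[y0:y0+150,x0:x0+200,::-1],(800,600),interpolation=cv2.INTER_CUBIC))
E
```

```text
3.375 [ 0.48861525 -0.1738907   0.40478077] [ 3.14150452e+00 -1.46789367e-04 -5.53676503e-03] [ 3.69429744e-02  1.00167669e-01 -3.28455062e-01  1.03674311e-04
 -1.14203068e+00  1.52827349e+00]
mark 208 [ 0.52355703 -0.15600139  0.05099866] [ 0.51216777 -0.16338373  0.04767392] [ 0.53462383 -0.14842426  0.05313924]
ring 4347 [ 0.51307948 -0.19732046  0.31097352] [ 0.48103521 -0.25112632  0.08091312] [ 0.5247342  -0.12528937  0.32217594]
top 583 [ 0.48987969 -0.17176782  0.12615565] [ 0.47816769 -0.18241554  0.12216899] [ 0.50142095 -0.16021422  0.12874524]
side 175 [ 0.49822998 -0.17206123  0.10532523] [ 0.48459119 -0.1824392   0.09011654] [ 0.50175147 -0.16027886  0.11990636]
[318 198]
218 123
```

View pics/w2c.png

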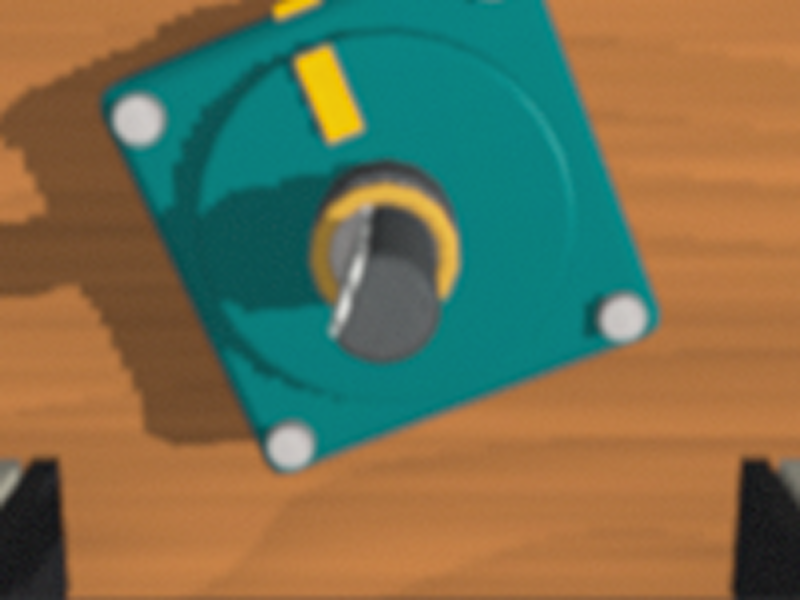

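Run:
```python
from h import *
import pickle
im,d,p=pickle.load(open("pics/w2.pkl","rb"));K,t,A=cam(p)
def ortho(z,c=(.491,-.175),half=.1,n=800):
    g=np.linspace(half,-half,n)  # rows: +x up, cols: +y left
    X,Y=np.meshgrid(c[0]+g,c[1]+g,indexing="ij")
    m=proj(p,np.stack([X.ravel(),Y.ravel(),np.full(n*n,z)],-1)).reshape(n,n,2).astype(np.float32)
    return cv2.remap(im,m[...,0],m[...,1],cv2.INTER_LINEAR)
def w(pt): return .491+.1-np.array(pt[1])*.2/799, -.175+.1-np.array(pt[0])*.2/799
o=ortho(.04);h=cv2.cvtColor(o,cv2.COLOR_RGB2HSV)
m=((h[...,0]>75)&(h[...,0]<100)&(h[...,1]>120)).astype(np.uint8)
m=cv2.morphologyEx(m,cv2.MORPH_OPEN,np.ones((9,9)))
c=max(cv2.findContours(m,0,2)[0],key=cv2.contourArea);r=cv2.minAreaRect(c);print("base",w(r[0]),np.array(r[1])*.25,r[2])
o=ortho(.05);h=cv2.cvtColor(o,cv2.COLOR_RGB2HSV)
m=((h[...,0]>22)&(h[...,0]<34)&(h[...,1]>180)&(h[...,2]>120)).astype(np.uint8)
for c in cv2.findContours(m,0,2)[0]:
    if cv2.contourArea(c)>300: r=cv2.minAreaRect(c);print("yel",w(r[0]),np.array(r[1])*.25,r[2])
# flange circle at z=.05
o2=ortho(.128,half=.025)
cv2.imwrite("pics/orth.png",np.hstack([cv2.resize(ortho(.04),(400,400)),cv2.resize(o2,(400,400))])[:,:,::-1])
```

```text
base (np.float64(0.49110598269809913), np.float64(-0.17012394032579786)) [115.48093414 115.15847015] 67.98416137695312
yel (np.float64(0.5234539356446535), np.float64(-0.15595269233025655)) [21.64407158  8.92589855] 67.98871612548828
yel (np.float64(0.5459436795994993), np.float64(-0.14921777221526908)) [ 2.59973454 11.65238285] 68.19859313964844
```

View pics/orth.png

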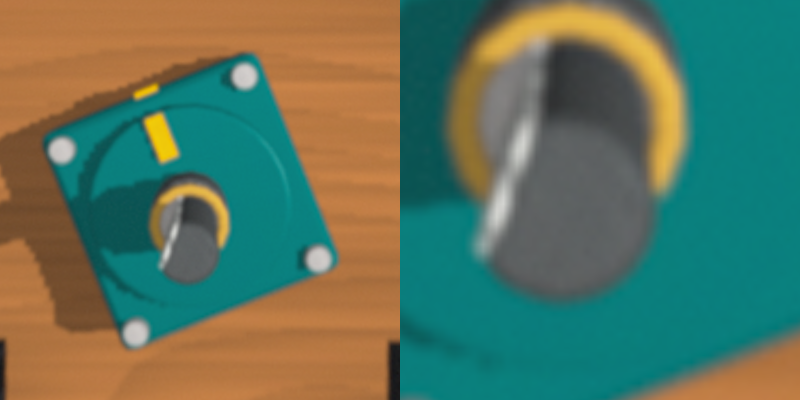

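Call:
play_rows(
  targets=[
    [[0.001, -0.001, 0.04, 10], [0.0014, -0.002, 0.08, 20], [0.0014, -0.002, 0.115, 23], [0.0014, -0.002, 0.137, 23], [0.0014, -0.002, 0.137, 23]],
  ],
)

```text
t: 4.05
eef_pos: [0.4905, -0.1691, 0.2663]
ee_rot: [3.14, 0.003, -0.402]
force: [0.4, 0.8, 0.4]
width: 0.0878
```

Call:
play_rows(
  targets=[
    [[0, 0, 0, 0], [0, 0, 0, 0], [0, 0, 0, 0], [0, 0, 0, 0], [0, 0, 0, 0]],
  ],
  grip=255,
  newtons=15,
)

```text
t: 4.68
eef_pos: [0.4906, -0.1706, 0.2678]
ee_rot: [-3.141, -0.0, -0.404]
force: [-0.5, -0.3, -0.6]
width: 0.0431
```

Call:
play_rows(
  targets=[
    [[0, 0, 0, 0], [0, 0, 0, 0], [0, 0, 0, 0]],
  ],
)

```text
t: 5.05
eef_pos: [0.4898, -0.1721, 0.2676]
ee_rot: [3.138, 0.002, -0.403]
force: [-2.1, -14.1, 0.1]
width: 0.0195
```

Call:
play_rows(
  targets=[
    [[0, 0, 0, 0], [0, 0, 0, 0]],
  ],
)

```text
t: 5.3
eef_pos: [0.4897, -0.1721, 0.2676]
ee_rot: [3.138, 0.002, -0.404]
force: [-2.8, -13.4, -0.0]
width: 0.0202
```

```bash
python3 -c "
from station import arm
import numpy as np
s=arm.get_state();print({k:np.round(v,4).tolist() for k,v in s.items()})"
```

```text
{'t': 5.3, 'q': [0.0415, 0.2402, -0.5098, 0.0032, -0.8235, 1.1234], 'qd': [0.0009, 0.0003, 0.0006, -0.0006, 0.001, -0.0003], 'joint_efforts': [6.8382, -42.6266, 24.8467, 2.3583, 1.1155, -0.0651], 'eef_pos': [0.4897, -0.1721, 0.2676], 'ee_rot': [3.1383, 0.0015, -0.4037], 'force': [-2.847, -13.3625, -0.0106], 'moment': [-4.6515, 0.8542, 0.0882], 'width': 0.0202}
```

Call:
play_rows(
  targets=[
    [[-0.0005, 0.002, 0, 8], [-0.0008, 0.002, 0, 17], [-0.0012, 0.0019, 0, 26], [-0.0015, 0.0018, 0, 35.5], [-0.0018, 0.0017, 0, 44.9]],
  ],
)

```text
t: 5.92
eef_pos: [0.488, -0.1719, 0.2676]
ee_rot: [3.14, -0.0, -1.193]
force: [-0.3, -4.4, -0.3]
width: 0.0196
```

Call:
play_rows(
  targets=[
    [[0, 0, 0, 0], [0, 0, 0, 0], [0, 0, 0, 0]],
  ],
)

```text
t: 6.3
eef_pos: [0.4879, -0.1718, 0.2676]
ee_rot: [3.14, -0.0, -1.183]
force: [-1.3, -5.9, 0.4]
width: 0.0201
```

```bash
python3 -c "
from station import arm
import numpy as np
s=arm.get_state();print({k:np.round(v,4).tolist() for k,v in s.items()})"
```

```text
{'t': 6.3, 'q': [0.0416, 0.2373, -0.5131, 0.0006, -0.8216, 0.3455], 'qd': [0.0009, -0.0024, -0.001, -0.0003, 0.0002, -0.0011], 'joint_efforts': [3.0368, -42.0634, 23.9939, 4.2468, 0.7649, 0.0656], 'eef_pos': [0.4879, -0.1718, 0.2676], 'ee_rot': [3.1404, -0.0001, -1.1833], 'force': [-1.2837, -5.9499, 0.3861], 'moment': [-1.9005, 0.5853, -0.116], 'width': 0.0201}
```

Call:
play_rows(
  targets=[
    [[0, 0, 0, 0], [0, 0, 0, 0], [0, 0, 0, 0], [0, 0, -0.03, 0], [0, 0, -0.075, 0]],
  ],
  grip=0,
)

```text
t: 6.92
eef_pos: [0.488, -0.1712, 0.3423]
ee_rot: [3.139, 0.001, -1.187]
force: [1.3, -0.1, 0.8]
width: 0.0644
```

Call:
play_rows(
  targets=[
    [[-0.0354, -0.0237, 0, -9.75], [-0.0708, -0.0473, 0, -19.5], [-0.1062, -0.071, 0, -29.25], [-0.1416, -0.0947, 0, -39], [-0.177, -0.1183, 0, -48.75]],
  ],
)

```text
t: 7.55
eef_pos: [0.5319, 0.0386, 0.3428]
ee_rot: [-3.141, -0.0, -0.33]
force: [1.1, -0.9, -0.5]
width: 0.0873
```

Call:
play_rows(
  targets=[
    [[-0.0055, -0.0422, 0, -9.75], [-0.011, -0.0845, 0, -19.5], [-0.0166, -0.1267, 0, -29.25], [-0.0166, -0.1267, 0, -29.25]],
  ],
)

```text
t: 8.05
eef_pos: [0.5584, 0.1648, 0.3423]
ee_rot: [-3.141, -0.0, 0.179]
force: [-1.0, 0.0, -0.0]
width: 0.0875
```

```bash
python3 wl.py w3;python3 - <<'E'
from h import *
import pickle
im,d,p=pickle.load(open("pics/w3.pkl","rb"));P=unproj(p,d);h=cv2.cvtColor(im,cv2.COLOR_RGB2HSV)
c0=(.5575,.1617);n=800;half=.05
def ortho(z):
    g=np.linspace(half,-half,n);X,Y=np.meshgrid(c0[0]+g,c0[1]+g,indexing="ij")
    m=proj(p,np.stack([X.ravel(),Y.ravel(),np.full(n*n,z)],-1)).reshape(n,n,2).astype(np.float32)
    return cv2.remap(im,m[...,0],m[...,1],cv2.INTER_LINEAR)
near=(np.hypot(P[...,0]-c0[0],P[...,1]-c0[1])<.06)&(d>0)
red=near&((h[...,0]<6)|(h[...,0]>174))&(h[...,1]>150);print("red",red.sum(),P[red].mean(0))
tp=near&(abs(P[...,2]-.03)<.003);print("top",tp.sum(),P[tp].mean(0))
cv2.imwrite("pics/w3o.png",np.hstack([cv2.resize(ortho(.03),(400,400)),cv2.resize(ortho(.015),(400,400))])[:,:,::-1])
E
```

```text
8.05 [0.55840362 0.16482666 0.34229198] [-3.14143821e+00 -1.68509151e-04  1.79363183e-01] [ 6.22696960e-01  2.55765095e-01 -2.84815063e-01 -7.84239889e-05
 -1.02999770e+00  1.12750293e+00]
red 60 [0.58422944 0.16550505 0.01664236]
top 1186 [0.55786587 0.16197417 0.02847836]
```

View pics/w3o.png

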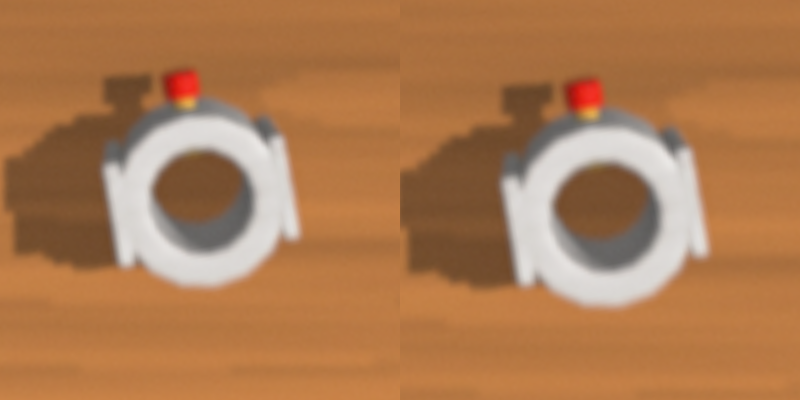

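Call:
play_rows(
  targets=[
    [[-0.0015, 0.0032, 0.05, -0.7], [-0.0015, 0.0032, 0.1, -0.7], [-0.0015, 0.0032, 0.14, -0.7], [-0.0015, 0.0032, 0.1605, -0.7], [-0.0015, 0.0032, 0.1605, -0.7]],
  ],
)

```text
t: 8.72
eef_pos: [0.5566, 0.1576, 0.1809]
ee_rot: [3.14, 0.003, 0.184]
force: [0.6, 0.3, 0.5]
width: 0.0876
```

Call:
play_rows(
  targets=[
    [[0, 0, 0, 0]],
  ],
)

```text
t: 8.85
eef_pos: [0.5572, 0.1582, 0.1827]
ee_rot: [-3.141, -0.0, 0.185]
force: [1.1, 0.4, 0.4]
width: 0.0879
```

Call:
play_rows(
  targets=[
    [[0.0009, -0.0031, 0, -0.6], [0.0009, -0.0031, 0, -0.6], [0.0009, -0.0031, 0, -0.6], [0.0009, -0.0031, 0, -0.6], [0.0009, -0.0031, 0, -0.6]],
  ],
  grip=255,
  newtons=45,
)

```text
t: 9.48
eef_pos: [0.5573, 0.1619, 0.1822]
ee_rot: [3.142, -0.0, 0.197]
force: [-1.1, 0.3, 0.9]
width: 0.0456
```

Call:
play_rows(
  targets=[
    [[0, 0, 0, 0], [0, 0, 0, 0], [0, 0, 0, 0]],
  ],
)

```text
t: 9.85
eef_pos: [0.5573, 0.1619, 0.1822]
ee_rot: [3.142, 0.0, 0.197]
force: [-0.4, -1.0, 1.4]
width: 0.0458
```

Call:
play_rows(
  targets=[
    [[0, 0, -0.04, 0], [0, 0, -0.09, 0], [0, 0, -0.14, 0], [0, 0, -0.16, 0]],
  ],
)

```text
t: 10.35
eef_pos: [0.5577, 0.1621, 0.3452]
ee_rot: [-3.14, -0.004, 0.197]
force: [1.2, 0.1, -3.0]
width: 0.0458
```

Call:
play_rows(
  targets=[
    [[-0.019, 0.045, 0, -1.5], [-0.038, 0.09, 0, -3], [-0.056, 0.135, 0, -4.5], [-0.075, 0.179, 0, -6], [-0.093, 0.223, 0, -7.5]],
  ],
)

```text
t: 10.98
eef_pos: [0.5089, -0.0764, 0.3418]
ee_rot: [-3.141, 0.0, 0.328]
force: [1.5, -0.8, -2.1]
width: 0.0457
```

```bash
python3 -c "
from station import arm
from h import *
s=arm.get_state();print(s['eef_pos'],s['ee_rot'],s['force'],s['width'],delta(s,[.4903,-.1707,.342],.384))"
```

```text
[ 0.50888545 -0.07638698  0.34184014] [-3.14122705e+00  3.98833492e-04  3.28384762e-01] [ 1.45145431 -0.82890329 -2.10455397] 0.04570681360271968 (array([-0.048 ,  0.0833, -0.0002]), np.float64(-3.2))
```

Call:
play_rows(
  targets=[
    [[-0.023, 0.04, 0, -1.6], [-0.043, 0.075, 0, -3.2], [-0.048, 0.0833, 0, -3.2], [-0.048, 0.0833, 0, -3.2], [-0.048, 0.0833, 0, -3.2]],
  ],
)

```text
t: 11.6
eef_pos: [0.4913, -0.1686, 0.342]
ee_rot: [-3.141, -0.0, 0.384]
force: [-0.1, 0.6, -2.0]
width: 0.0457
```

```bash
python3 -c "
from station import arm
from h import *
s=arm.get_state();print(s['eef_pos'],s['ee_rot'],s['force'],s['width'],delta(s,[.4903,-.1707,.342],.384))"
python3 wl.py w4
python3 - <<'E'
import cv2
a=cv2.imread("pics/w4.png")[100:300,190:450]
cv2.imwrite("pics/w4c.png",cv2.resize(a,(780,600),interpolation=cv2.INTER_CUBIC))
E
```

```text
[ 0.49125111 -0.16863211  0.34203171] [-3.14142834e+00 -5.13164140e-06  3.83760033e-01] [-0.10616723  0.59588214 -1.97447676] 0.045746367002354814 (array([-0.0017,  0.0016,  0.    ]), np.float64(-0.0))
11.6 [ 0.49125111 -0.16863211  0.34203171] [-3.14142834e+00 -5.13164140e-06  3.83760033e-01] [ 4.75022500e-02  1.55288380e-01 -4.17236639e-01 -1.86548169e-04
 -9.98320689e-01  1.90715517e+00]
```

View pics/w4c.png

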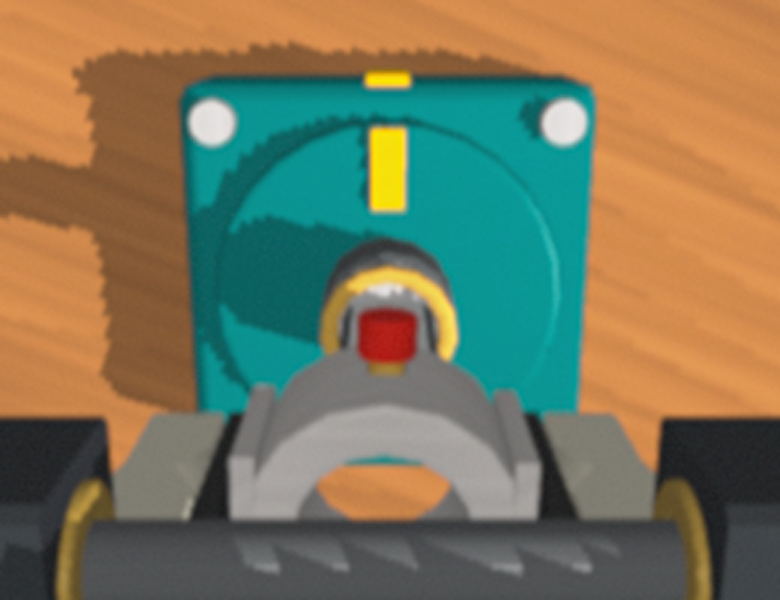

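Run:
```python
from h import *
import pickle
im,d,p=pickle.load(open("pics/w4.pkl","rb"))
T=np.array([.49125,-.16863,.34203]);c,s=np.cos(.3838),np.sin(.3838)
for o in(0,-.001,-.002):
    print(o,[np.round(proj(p,T+[(r+o)*c,(r+o)*s,-dz])[0]-[190,100],2)*3 for r,dz in((.022,.1522),(.0132,.1522),(.031,.1672))])
for x,y in((.4899,-.1709),): print(np.round(proj(p,[[x+.05*c,y+.05*s,.05],[x+.06*c,y+.06*s,.04]])-[190,100],2)*3)
```

```text
0 [array([384.24, 403.2 ]), array([384.15, 459.78]), array([384.12, 311.94])]
-0.001 [array([384.21, 409.71]), array([384.15, 466.08]), array([384.12, 318.15])]
-0.002 [array([384.21, 416.22]), array([384.15, 472.38]), array([384.12, 324.3 ])]
[[389.4  117.96]
 [389.25  77.82]]
```

Call:
play_rows(
  targets=[
    [[-0.0017, 0.0016, 0.01, 0], [-0.0017, 0.0016, 0.02, 0], [-0.0017, 0.0016, 0.028, 0], [-0.0017, 0.0016, 0.028, 0], [-0.0017, 0.0016, 0.028, 0]],
  ],
)

```text
t: 12.28
eef_pos: [0.4903, -0.1714, 0.3142]
ee_rot: [3.141, -0.0, 0.384]
force: [0.1, 0.0, -1.7]
width: 0.0459
```

Call:
play_rows(
  targets=[
    [[0, 0, 0.002, 0], [0, 0, 0.004, 0], [0, 0, 0.006, 0], [0, 0, 0.008, 0], [0, 0, 0.008, 0]],
  ],
)

```text
t: 12.9
eef_pos: [0.49, -0.1714, 0.306]
ee_rot: [-3.141, 0.0, 0.383]
force: [0.8, 0.7, -1.7]
width: 0.046
```

Call:
play_rows(
  targets=[
    [[0, 0, 0.003, 0], [0, 0, 0.006, 0], [0, 0, 0.009, 0], [0, 0, 0.012, 0], [0, 0, 0.012, 0]],
  ],
)

```text
t: 13.52
eef_pos: [0.49, -0.1714, 0.2938]
ee_rot: [-3.141, 0.001, 0.383]
force: [0.1, -0.8, -2.5]
width: 0.0458
```

Call:
play_rows(
  targets=[
    [[0, 0, 0.004, 0], [0, 0, 0.008, 0], [0, 0, 0.012, 0], [0, 0, 0.016, 0], [0, 0, 0.02, 0]],
  ],
)

```text
t: 14.15
eef_pos: [0.4901, -0.1714, 0.2739]
ee_rot: [-3.142, 0.0, 0.383]
force: [0.0, -0.2, -1.4]
width: 0.0458
```

Call:
play_rows(
  targets=[
    [[0, 0, 0.004, 0], [0, 0, 0.007, 0], [0, 0, 0.0095, 0], [0, 0, 0.0095, 0], [0, 0, 0.0095, 0]],
  ],
)

```text
t: 14.78
eef_pos: [0.4901, -0.1714, 0.265]
ee_rot: [3.141, -0.0, 0.384]
force: [-2.5, 0.6, 3.7]
width: 0.0459
```

Call:
play_rows(
  targets=[
    [[0, 0, 0.002, 0], [0, 0, 0.004, 0], [0, 0, 0.0065, 0], [0, 0, 0.0065, 0], [0, 0, 0.0065, 0]],
  ],
)

```text
t: 15.4
eef_pos: [0.4902, -0.1714, 0.2583]
ee_rot: [3.141, -0.0, 0.384]
force: [-2.6, 0.4, 6.6]
width: 0.0456
```

Call:
play_rows(
  targets=[
    [[0, 0, 0, 0], [0, 0, 0, 0], [0, 0, 0, 0]],
  ],
)

```text
t: 15.78
eef_pos: [0.4901, -0.1714, 0.2584]
ee_rot: [3.141, -0.0, 0.384]
force: [-2.9, 0.5, 6.0]
width: 0.0456
```

```bash
python3 wl.py w5
python3 - <<'E'
import cv2,numpy as np
from station import arm,cams
from h import *
s=arm.get_state();print(s["force"],s["moment"],s["width"])
a=cv2.resize(cv2.imread("pics/w5.png")[100:300,190:450],(400,300),interpolation=cv2.INTER_CUBIC)
im,d=cams.grab_frame("side");u,v=proj(cams.camera_params("side"),[.49,-.171,.09])[0].astype(int)
b=cv2.resize(im[v-50:v+50,u-66:u+67,::-1],(400,300),interpolation=cv2.INTER_CUBIC)
cv2.imwrite("pics/w5c.png",np.hstack([a,b]))
E
```

```text
15.775 [ 0.49014938 -0.17141207  0.25837987] [ 3.14137434e+00 -2.17453135e-04  3.83594950e-01] [ 4.19698039e-02  2.51975975e-01 -5.19162814e-01  1.85305049e-04
 -7.99379519e-01  1.91229228e+00]
[-2.79842925  1.20415161  6.69786414] [0.47625278 1.01583214 0.00484161] 0.04590563559841402
```

View pics/w5c.png

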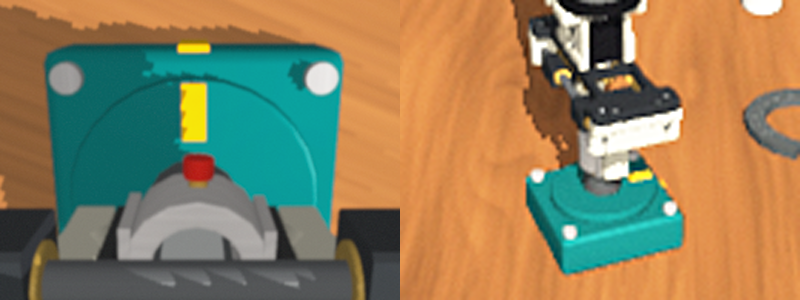

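```bash
python3 -c "
from station import job_done
print(job_done())"
```

```text
the job is handed in; nothing more can be done
None
```

The job is done and handed in at about 15.9 s of the 53 s allowed, with the collar still held pressed down on the spring washer. No verdict was reported.

- **Spindle:** I gripped it with one finger on the flat; the opening read 20.1 mm, against 20 mm expected across the flat. I turned it about 45° so the flat faces the mark. The tool finished within about 0.2° of the mark direction I measured, and the wrist picture taken before fitting showed the flat facing the mark.
- **Collar:** I picked it up by its grip flats (46 mm opening) and lowered it over the spindle with no noticeable resistance. The screw slid past the flat, and the last wrist picture shows its red head on the mark's side, in line with the mark.
- **Washer:** The tool's height puts it about 7.8 mm down. The push force of 6.7 N plus the collar's 2 N weight puts it at about 7 mm. The two differ by under 1 mm, and both are well past the 5 mm half-way point.
- **Forces:** The highest side force I read was 14 N, while first gripping the spindle. It dropped to 6 N once I re-centred the grip.
- **Not fully checked:** With the collar on, the flat itself is hidden, so its angle at the end rests on the collar's yaw (22.0°, equal to the mark) and the screw having passed over it. I did not re-measure the other things on the bench at the end. The moves were planned clear of them, and no unexpected force was read.

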